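Load the blue filter and set the photometer's selector

ROBOT

A 6-joint arm with a two-finger parallel gripper is mounted at the origin on the work surface. World frame = base frame: x ahead of the robot, y to its left, z up, the work surface at z = 0. Lengths are in m, angles in rad, forces in N, time in s.
With the tool pointing down it reaches from about 0.35 to 0.8 m from the base axis. Payload 7.3 kg.
Tool frame: the origin (TCP) lies on the centre line of the jaws, within the pads' length; the fingertips stand 25 mm ahead of it and the grasp point (between the pads) lies 6 mm ahead of it; z points along the fingers, y is the direction in which the jaws open and shut (so a half turn about z gives the same grasp; the last joint's range is limited). The gripper opens to 85 mm and grips with 20 to 120 N. Pads are 22 mm wide; open, the fingers measure 114 mm over their backs; the gripper's body (76 mm by 85 mm) begins 54 mm behind the grasp point. The pads swing forward as they close: fully open they stand 13 mm farther back than shut.
Start: joints at [1.095, 0.342, 1.524, -0, 1.275, -0.146], TCP at [0.17, 0.497, 0.256] pointing down, gripper open.
Joint ranges: [-2.53, 2.53], [-0.77, 2.02], [0.04, 2.7], [-1, 4.14], [0.28, 2.66], [-3.11, 3.11]. Speed limits (rad/s): [2.57, 2.57, 3.14, 3.14, 3.14, 3.14].

INTERFACE

Orientations are given as a unit quaternion [x, y, z, w].
In Python, from bench import bot gives the robot as it stands.
- The arm moves only by the shell command python3 -m crank 'ROWS' [FORCE]. ROWS is a JSON object of lists of equal length, an entry for each row: "delta_pos": the shift along the tool's x, y, z in m, a list of three; "rot": the turn, a rotation vector about the tool's x, y, z in rad, a list of three; "hand": the finger opening in m, from 0 to 0.0854. In form: {"delta_pos": [[tx, ty, tz], ...], "rot": [[ax, ay, az], ...], "hand": [hand, ...]}. A call has 1 to 20 rows; each row shifts and turns the commanded pose from where the row before left it, along the tool's axes as they then stand; what a row does not reach is not made up. A row lasts 1/8 s, in which the tool goes at most 62.5 mm and 10.7 degrees, less where a joint would pass 70% of its speed; a pose out of reach is approached as far as the arm can. A call is refused whole if a number of a shift passes 0.0625 or a number of a turn 0.188, either way. A call with a gripper value outside its range is refused whole. The fingers move at their own pace and stop on an object; FORCE is the grip in N (left out, the last holds). Time passes only in rows, so rows that do not move let the fingers close. It gives the time, the measured TCP pose, the force and the opening at its end, in the units of the state.
- bot.observe(): the state, without advancing time (a new reading comes with each control period).
- bot.get_image(name): name is "side" or "top"; returns a dict with "color" (400x640x3 uint8, red, green, blue), "mtx" (3x3 intrinsics, pixels), "R" (3x3) and "t" (3): a world point X has camera coordinates R X + t. Camera axes: x right, y down, z forward; pixel columns grow to the right and rows downward; lengths in m; the calibration is good to about 2 mm. A picture is of the moment at which its call begins. There is no depth.
- bot.finish_job(): hands the job in, once; it reports no verdict.
The state is a dict: "t": time; "qpos": joint angles; "joint_vel": joint speeds; "joint_efforts": joint torques, N m; "eef_pos": TCP position; "ee_rot": TCP orientation; "ft_force": force on the tool from outside, world axes, zero at the start; "ft_torque": the same for the moment, N m; "width": finger opening in m.
Only numpy, scipy, OpenCV 4.12 (cv2) and the standard library are available. Lean on these libraries where they do the work, as an engineer would, in place of code of your own. Each camera call takes 0.05 s, during which the arm holds its last target. There are 200 camera calls.

TASK

Load the blue filter into the photometer's cell: near edge in first, tilted under the orange claw, then levelled so that it lies flat and fully home, and let go of it. Then reset the selector by turning it all the way anticlockwise to its end stop, and from there turn it clockwise five clicks and leave it resting there. Leave the amber filter, the two bottles, the conical flask and the tube rack where they stand.

Things in the scene. Friction and masses are not known exactly. Their poses are not given: they have to be found in the camera images.
- blue_filter: The filter to load: rigid flat disc, 76 mm across, 8 mm thick, blue glass in a black frame, about 140 g. An aluminium grip bar stands across the middle of its top: 50 mm long (along the disc's x), 14 mm wide, its top 42 mm above the underside. Origin: centre of the underside, z up. It starts flat on one of two black rubber mats, 4 mm thick.
- amber_filter: The same kind of filter with amber glass, on the other mat; not wanted, leave it. Origin: centre of the underside.
- photometer: White instrument fixed on the bench, 240 mm deep, 375 mm wide. Origin: centre of its underside; x runs from its low front to its back (roughly away from the robot), y to its left, z up. Right half (y < 0): flat deck 50 mm high with the filter cell. Left half: control panel, sloping up from 50 mm high at the front to 218 mm at the back, with the selector.
- cell_floor (a point): Centre of the floor of the filter cell, axes as the photometer's. The cell is a round counterbore 79.5 mm across and 8 mm deep, rim chamfered 1.5 mm, in a dark plate 124 mm square; its floor is 56 mm above the bench. A filter fully home lies on the floor, its top flush with the rim, grip bar upwards in any direction. The side of the control panel rises 95 mm to the left (+y).
- claw_tip (a point): Middle of the lower tip edge of the fixed orange claw over the near (-x) edge of the cell; axes as the photometer's. It is 33.7 mm from the cell's centre and 14 mm above its floor. The tongue, 50 mm wide, 4 mm thick, covers the outer 6 mm of the bore, so a filter cannot go in flat: its near edge must go in low under the tongue, tilted about 20 degrees, up to the near wall, then be levelled.
- selector_grip (a point): On the selector knob's axis, in its blue grip bar. Turns with the knob: z along the axis out of the panel (35 degrees from vertical, leaning to the photometer's front), x along the bar to its pointer end (white line). Bar 70 mm long, 18 wide; its top is 13 mm above this point along z, its foot on a 72 mm round black skirt 23 mm below; the panel is 37 mm below.
- selector (a joint): Selector angle, rad: 0 at the end stop (fully anticlockwise seen facing the panel, pointer at the red dot, 126 degrees anticlockwise from straight up the slope), growing clockwise to a stop at 4.398. It clicks into a rest every 36 degrees (0.628); five clicks = 3.142. It takes up to 0.15 N m to turn; let go within 0.25 of a rest it snaps in. Starts one or two clicks from the stop.
- clear_bottle: Clear bottle with blue cap, 72 mm across, 160 mm tall; bystander. Origin: centre of the underside.
- amber_bottle: Amber bottle with blue cap, 72 mm across, 150 mm tall; bystander. Origin: centre of the underside.
- flask: Conical glass flask, 88 mm across, 120 mm tall; bystander. Origin: centre of the underside.
- tube_rack: Pale blue tube rack, 200 by 75 mm, 95 mm tall, with blue-capped tubes; bystander. Origin: centre of the underside.
Mind the look-alikes: they are no part of the job. Leave any green, red or turquoise look-alike of the blue_filter alone.

How it is judged:
On the way, in this order (a step that is already met when the one before it is completed fails the run):
1. the blue filter lies flat and fully home in the cell, let go (horizontal distance between blue_filter and cell_floor below 0.004 m and z of blue_filter in the frame of cell_floor between -0.002 and 0.002 m and angle between blue_filter's own z axis and vertical below 0.04 rad and linear speed of blue_filter below 0.01 m/s and contact force between the fingers and blue_filter below 0.2 N), for 0.2 s.
2. the selector is turned back to its end stop (value of joint selector below 0.12 rad), for 0.1 s.
3. the selector rests five clicks clockwise of the stop (value of joint selector between 2.99159 and 3.29159 rad), for 0.2 s.
At the end, for the whole second after the job is handed in: Blue filter in the cell: centred within 4 mm, underside within 2 mm of the cell floor, level to 0.04 rad, at rest. Selector at rest on the fifth click from its end stop (3.142 rad, within 0.15). Amber filter, bottles, flask and tube rack moved no more than 40 mm (all of step 3 and horizontal distance between blue_filter and cell_floor below 0.004 m and z of blue_filter in the frame of cell_floor between -0.002 and 0.002 m and angle between blue_filter's own z axis and vertical below 0.04 rad and linear speed of blue_filter below 0.01 m/s and velocity of joint selector between -0.05 and 0.05 rad/s); the robot touches nothing.
It fails at once if the amber filter is moved more than 40 mm (distance of amber_filter from where it was at the start of the episode above 0.04 m).
It fails at once if a bottle, the flask or the tube rack is moved more than 40 mm (distance of any of clear_bottle, amber_bottle, flask, tube_rack from where it was at the start of the episode above 0.04 m).
It also fails if it takes over 66 s, if anything falls off the work surface, if the arm or the gripper's body presses on something with over 40 N, if the wrist force passes 120 N, or if a joint passes its speed limit or range.

## Working session

There is one attempt and no reset: what is moved stays moved. The work goes in short steps, Python scripts to look and compute and a shell command to move; the robot and the scene stay as the last step left them, time stands still between calls to the robot, and variables do not carry over. Pictures are saved under pics/ and viewed, about 8 in all and at most 12, crops included, and the job is handed in when it is done.

```bash
ls; mkdir -p pics
python3 - <<'E'
from bench import bot
import cv2,numpy as np
s=bot.observe();print({k:np.round(v,3).tolist() for k,v in s.items()})
for n in("side","top"):
    d=bot.get_image(n);cv2.imwrite(f"pics/{n}0.png",d["color"][:,:,::-1]);print(n,d["mtx"].round(1).tolist(),d["R"].round(3).tolist(),d["t"].round(3).tolist())
E
```

```text
pics
{'t': 0.0, 'qpos': [1.095, 0.343, 1.525, -0.0, 1.275, -0.146], 'joint_vel': [0.001, 0.001, -0.0, -0.0, -0.0, 0.0], 'joint_efforts': [-0.001, -43.367, -24.6, -0.0, 0.008, -0.0], 'eef_pos': [0.17, 0.496, 0.256], 'ee_rot': [0.164, 0.986, -0.001, -0.0], 'ft_force': [-0.262, 1.276, 0.305], 'ft_torque': [0.054, -0.013, 0.009], 'width': 0.086}
side [[442.9, 0.0, 322.3], [0.0, 442.9, 196.7], [0.0, 0.0, 1.0]] [[0.884, -0.468, -0.002], [-0.366, -0.688, -0.626], [0.292, 0.554, -0.78]] [-0.444, 0.258, 1.319]
top [[508.7, 0.0, 313.1], [0.0, 508.7, 202.0], [0.0, 0.0, 1.0]] [[0.017, -1.0, 0.004], [-0.991, -0.017, -0.131], [0.131, -0.002, -0.991]] [-0.015, 0.502, 1.829]
```

View pics/side0.png

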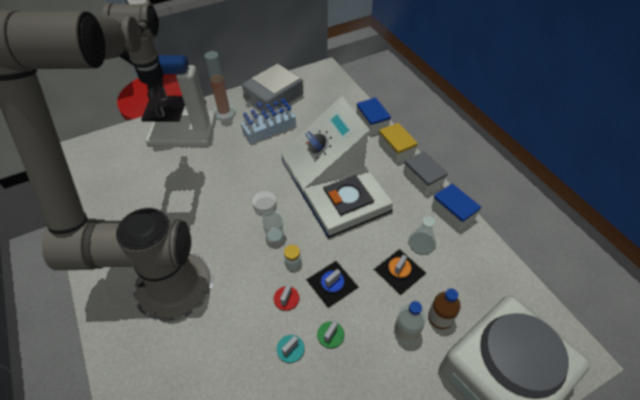

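View pics/top0.png

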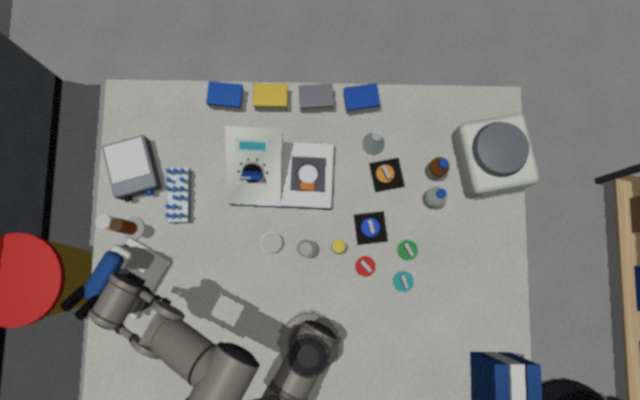

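The side view shows the blue filter on a mat at (332,281) and the amber one at (400,266). Red, green and turquoise look-alikes without mats are at (287,298), (331,334) and (290,348). The photometer cell is at (349,195) with its orange claw at (335,197), and the selector at (317,142). In the top view the blue filter is at (370,228), amber (386,174), red (365,266), green (408,250), turquoise (403,281), cell (308,174), selector (252,174). I choose the blue glass on a black mat.

Run:
```python
import cv2,numpy as np
def crop(n,u0,v0,w,h,k):
    im=cv2.imread(f"pics/{n}0.png")[v0:v0+h,u0:u0+w]
    im=cv2.resize(im,None,fx=k,fy=k,interpolation=cv2.INTER_CUBIC)
    for i in range(0,w,10):
        if (u0+i)%10==0 or 1:
            cv2.line(im,(int(i*k),0),(int(i*k),8),(0,255,0),1);cv2.putText(im,str(u0+i),(int(i*k),18),0,.35,(0,255,0),1)
    for i in range(0,h,10):
        cv2.line(im,(0,int(i*k)),(8,int(i*k)),(0,255,0),1);cv2.putText(im,str(v0+i),(8,int(i*k)+4),0,.35,(0,255,0),1)
    return im
a=crop("top",345,205,50,50,6);b=crop("side",300,255,66,50,6)
c=crop("top",220,120,120,90,4);d=crop("side",275,90,120,150,4)
M=np.zeros((600,800,3),np.uint8)
M[:300,:300]=a;M[:300,300:696]=b[:300,:396]
cv2.imwrite("pics/m1.png",M)
M=np.zeros((600,960,3),np.uint8);M[:360,:480]=c;M[:,480:]=d
cv2.imwrite("pics/m2.png",cv2.resize(M,(800,500),interpolation=cv2.INTER_AREA))
```

```text
(no output)
```

View pics/m1.png

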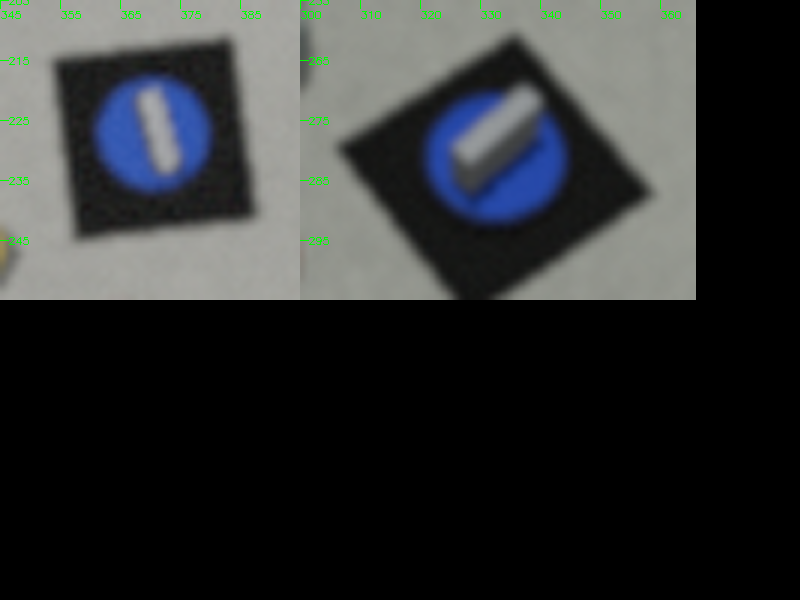

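View pics/m2.png

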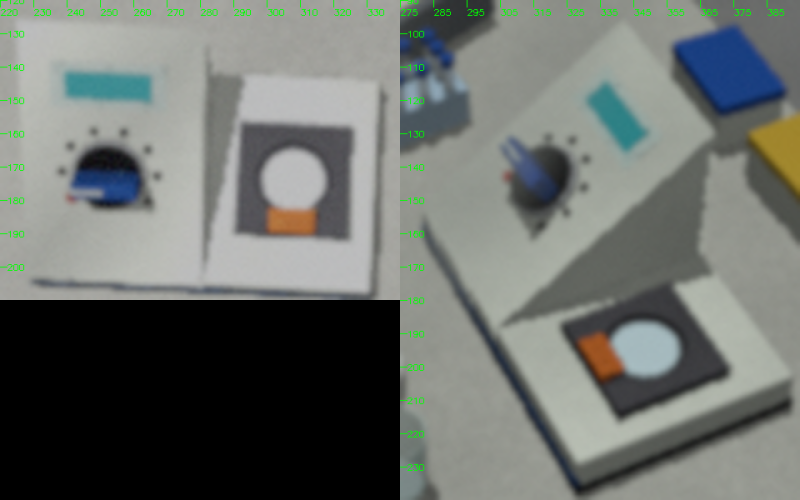

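The crop confirms blue glass on the black mat, with the bar about 15–20° off world x. The photometer plate and claw are clear, and the pointer is about one click from the red dot. Next I measure from the two views.

```bash
cat > h.py <<'E'
import cv2,numpy as np
from bench import bot
def grab(tag):
    D={n:bot.get_image(n) for n in("side","top")}
    for n in D: cv2.imwrite(f"pics/{n}{tag}.png",D[n]["color"][:,:,::-1])
    return D
def P(d): return d["mtx"]@np.c_[d["R"],d["t"]]
def proj(d,X): 
    p=P(d)@np.r_[np.array(X).reshape(-1,3).T,np.ones((1,np.size(X)//3))]; return (p[:2]/p[2]).T
def tri(D,ps,pt):
    X=cv2.triangulatePoints(P(D["side"]),P(D["top"]),np.array(ps,float).reshape(-1,2).T,np.array(pt,float).reshape(-1,2).T)
    return (X[:3]/X[3]).T
def atz(d,p,z):
    r=d["R"].T@np.linalg.inv(d["mtx"])@np.r_[p,1.]; c=-d["R"].T@d["t"]; return c+r*(z-c[2])/r[2]
def blob(d,roi,f):
    "contour of largest blob in 8x upscaled roi; f(hsv)->mask"
    u,v,w,h=roi;k=8
    im=cv2.resize(d["color"][v:v+h,u:u+w],None,fx=k,fy=k,interpolation=cv2.INTER_CUBIC)
    m=f(cv2.cvtColor(im,cv2.COLOR_RGB2HSV).astype(int)).astype(np.uint8)
    c=max(cv2.findContours(m,0,cv2.CHAIN_APPROX_NONE)[0],key=cv2.contourArea)[:,0]
    return ((c+.5)/k-.5+[u,v]).astype(np.float32)
E
cat > m.py <<'E'
from h import *
np.set_printoptions(precision=4,suppress=True)
D=grab("1");S,T=D["side"],D["top"]
blue=lambda h:(abs(h[...,0]-113)<14)&(h[...,1]>130)&(h[...,2]>60)
rs,rt=(310,262,45,40),(352,212,38,32)
es,et=[cv2.fitEllipse(cv2.convexHull(blob(d,r,blue))) for d,r in((S,rs),(T,rt))]
print("ell",es,et,"glass",tri(D,es[0],et[0]))
print("glass at z12",atz(S,es[0],.012),atz(T,et[0],.012))
bar=lambda h:(h[...,1]<90)&(h[...,2]>95)
rt2=(364,217,14,18)
b=cv2.minAreaRect(blob(T,rt2,bar));print("bar top",b)
bx=cv2.boxPoints(b);q=np.array([atz(T,p,.046)for p in bx]);print(q,q.mean(0))
e=[q[1]-q[0],q[2]-q[1]];e=max(e,key=np.linalg.norm);print("yaw deg",np.degrees(np.arctan2(e[1],e[0]))%180,"len",np.linalg.norm(e))
dark=lambda h:(h[...,2]<115)&(h[...,1]<90)
def quad(c):
    q=cv2.approxPolyN(cv2.convexHull(c),4,ensure_convex=True)[0] if 0 else cv2.minAreaRect(c)
    return q
def q4(d,r):
    c=blob(d,r,dark);h=cv2.convexHull(c)
    a=cv2.approxPolyN(np.round((h*64)).astype(np.int32),4,None,-1,True)
    return a.reshape(-1,2)/64.
a,bq=q4(S,(318,170,62,50)),q4(T,(285,150,46,48))
print("plate side",a.tolist(),"top",bq.tolist())
# match: by plane z=.064
A=np.array([atz(S,p,.064)for p in a]);B=np.array([atz(T,p,.064)for p in bq])
i=[int(np.argmin(np.linalg.norm(A-x,axis=1)))for x in B]
C=tri(D,a[i],bq);print(i,"corners",C,"sides",np.linalg.norm(C-np.roll(C,1,0),axis=1),"mean",C.mean(0))
print("A",A.mean(0),"B",B.mean(0),B-A[i])
org=lambda h:(abs(h[...,0]-11)<8)&(h[...,1]>120)
for d,r in((S,(318,180,40,35)),(T,(295,178,25,18))):
    c=blob(d,r,org);x=cv2.minAreaRect(c);print("claw",x,[atz(d,p,.074).tolist() for p in cv2.boxPoints(x)])
E
python3 m.py
```

```text
ell ((332.1118469238281, 280.763671875), (22.33405876159668, 24.47748374938965), 94.7417984008789) ((370.11749267578125, 226.816650390625), (19.84026527404785, 20.05034065246582), 144.14593505859375) glass [[ 0.4181 -0.2182  0.0093]]
glass at z12 [ 0.4186 -0.2198  0.012 ] [ 0.417  -0.2176  0.012 ]
bar top ((370.9154968261719, 226.35313415527344), (14.667360305786133, 5.036938667297363), 74.53878784179688)
[[ 0.4387 -0.2007  0.046 ]
 [ 0.4439 -0.2182  0.046 ]
 [ 0.3929 -0.2325  0.046 ]
 [ 0.3878 -0.2149  0.046 ]] [ 0.4158 -0.2166  0.046 ]
yaw deg 15.57415040116041 len 0.05292799794247278
plate side [[367.0, 169.5625], [373.953125, 202.46875], [340.4375, 216.265625], [307.515625, 169.5625]] top [[325.203125, 158.25], [323.890625, 191.21875], [290.40625, 189.75], [292.21875, 156.515625]]
[1, 2, 3, 0] corners [[ 0.6656 -0.0486  0.0454]
 [ 0.5425 -0.0452  0.0442]
 [ 0.5112  0.0756  0.1721]
 [ 0.6781  0.0642  0.0839]] sides [0.1198 0.1232 0.1787 0.1891] mean [0.5993 0.0115 0.0864]
A [0.6106 0.0303 0.064 ] B [0.6011 0.0143 0.064 ] [[ 0.0014  0.0132  0.    ]
 [ 0.0023  0.0135  0.    ]
 [ 0.0078 -0.0913  0.    ]
 [-0.0495  0.0007  0.    ]]
claw ((334.44268798828125, 196.72251892089844), (15.064802169799805, 9.463452339172363), 64.50244903564453) [[0.5416182939637185, 0.041919770693369274, 0.07400000000000007], [0.574549465523643, 0.04397351234606506, 0.07400000000000007], [0.5653789993995207, -0.015394260542925253, 0.07400000000000007], [0.5333141904715795, -0.01696977511493003, 0.07400000000000007]]
claw ((307.0699462890625, 186.16175842285156), (14.261350631713867, 7.356997489929199), 4.004173278808594) [[0.5422152719076041, 0.04274676739992062, 0.07400000000000007], [0.5689629904020177, 0.041445113082286905, 0.07400000000000029], [0.5662374873035514, -0.009788203453843491, 0.07400000000000007], [0.539498704063135, -0.008388333660234804, 0.07400000000000007]]
```

The side silhouette includes the plate's own 14 mm sides and the shadow on the panel wall. I'll fit a box model to it instead, and do the selector in the same pass.

```bash
cat > m2.py <<'E'
from h import *
from scipy.optimize import least_squares
np.set_printoptions(precision=4,suppress=True)
D=grab("2");S,T=D["side"],D["top"]
for th in (75,85,95):
    dark=lambda h:(h[...,2]<th)
    hull=[cv2.convexHull(blob(d,r,dark))[:,0] for d,r in((S,(318,172,60,50)),(T,(286,150,44,46)))]
    print(th,[ (h.min(0).tolist(),h.max(0).tolist()) for h in hull])
    def res(p,use=(0,1)):
        c,s=np.cos(p[2]),np.sin(p[2]);out=[]
        for k in use:
            X=[(p[0]+c*a-s*b,p[1]+s*a+c*b,z) for a in(-.062,.062) for b in(-.062,.062) for z in(.05,.064)]
            m=cv2.convexHull(proj((S,T)[k],X).astype(np.float32))
            g=hull[k]; 
            # resample observed hull edges
            g=np.concatenate([g[i]+(g[(i+1)%len(g)]-g[i])*t for i in range(len(g)) for t in [np.linspace(0,1,max(2,int(np.hypot(*(g[(i+1)%len(g)]-g[i])))+1))[:-1,None]]]).astype(np.float32)
            out+= [cv2.pointPolygonTest(m,(float(u),float(v)),True) for u,v in g]
        return np.array(out)
    for use in((0,1),(0,),(1,)):
        r=least_squares(res,[.61,.02,-.04],args=(use,),loss="soft_l1",f_scale=.5,diff_step=1e-3);print(use,r.x,"rms px",np.sqrt(np.mean(res(r.x,use)**2)))
white=lambda h:(h[...,2]>140)&(h[...,1]<70)
for d,r in((S,(338,183,26,22)),(T,(297,162,23,24))):
    e=cv2.fitEllipse(cv2.convexHull(blob(d,r,white)));print("floor disc",e,atz(d,e[0],.056))
hb=lambda h:(abs(h[...,0]-113)<14)&(h[...,1]>120)&(h[...,2]>50)
for d,r in((S,(298,125,30,32)),(T,(236,165,30,20))):
    c=blob(d,r,hb);print("bar",cv2.minAreaRect(c),cv2.boxPoints(cv2.minAreaRect(c)).tolist())
M=np.concatenate([cv2.resize(d["color"][v:v+50,u:u+66,::-1],None,fx=8,fy=8,interpolation=cv2.INTER_CUBIC)[:, :400] for d,u,v in((S,295,118),(T,228,150))],1)
cv2.imwrite("pics/sel.png",M)
E
python3 m2.py
```

```text
75 [([323.6875, 174.9375], [372.5625, 214.6875]), ([301.4375, 161.6875], [306.9375, 164.4375])]
(0, 1) [ 0.6015  0.013  -0.0143] rms px 2.282572848370051
(0,) [ 0.6052  0.0131 -0.0401] rms px 0.838066679158667
(1,) [0.5725 0.0291 0.4242] rms px 0.4444864137748603
85 [([323.4375, 174.1875], [372.8125, 214.9375]), ([295.1875, 158.1875], [321.5625, 176.5625])]
(0, 1) [ 0.6029  0.0135 -0.036 ] rms px 4.280411527245762
(0,) [ 0.605   0.0135 -0.0244] rms px 0.5319260200675319
(1,) [0.589  0.0309 0.1529] rms px 6.986209143940282
95 [([323.1875, 173.1875], [373.0625, 215.0625]), ([291.1875, 157.4375], [324.1875, 190.6875])]
(0, 1) [ 0.605   0.0138 -0.0293] rms px 0.9478290183855343
(0,) [ 0.6055  0.0139 -0.0267] rms px 0.4304322437346085
(1,) [0.6018 0.0143 0.0335] rms px 1.2506638532852232
floor disc ((347.8905334472656, 194.26341247558594), (15.85675048828125, 20.57569122314453), 94.13219451904297) [0.605  0.0138 0.056 ]
floor disc ((307.6344909667969, 173.73593139648438), (18.870708465576172, 19.156654357910156), 102.7721176147461) [0.603  0.0155 0.056 ]
bar ((317.1400451660156, 144.76058959960938), (9.702924728393555, 4.802090167999268), 43.31531524658203) [[311.9630126953125, 143.1793975830078], [315.25732421875, 139.68544006347656], [322.31707763671875, 146.34178161621094], [319.02276611328125, 149.8357391357422]]
bar ((251.4240264892578, 175.34603881835938), (19.509891510009766, 10.313647270202637), 1.6365771293640137) [[241.52578735351562, 180.22216796875], [241.82034301757812, 169.9127197265625], [261.322265625, 170.46990966796875], [261.0277099609375, 180.77935791015625]]
```

View pics/sel.png

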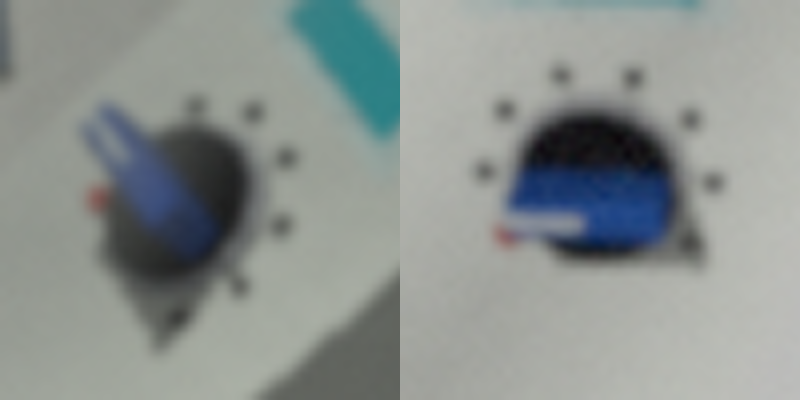

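The pointer is about one click from the red dot, with the bar along photometer y. In the top crop the red dot is at (505,235) and dots 1–7 run from (485,171) to (690,243). In the side crop the red dot is at (97,198). I fit the selector axis to these dots.

```bash
cat > m3.py <<'E'
from h import *
from scipy.optimize import least_squares
from scipy.spatial.transform import Rotation as Ro
np.set_printoptions(precision=4,suppress=True)
D={n:bot.get_image(n) for n in("side","top")};S,T=D["side"],D["top"]
s=np.array([(97,198),(195,105),(253,110),(287,157),(281,225),(240,287),(178,320)])/8+[295-.5,118-.5];si=[0,2,3,4,5,6,7]
t=np.array([(105,235),(85,171),(105,109),(160,75),(232,77),(290,120),(313,182),(290,243)])/8+[228-.5,150-.5]
a=np.radians(126-36*np.arange(8))
def fr(yaw): return Ro.from_euler("ZY",[yaw,-np.radians(35)]).as_matrix() # x upslope,y left,z normal leaning -x
def pts(p): return p[:3]+(fr(p[3])@(p[4]*np.c_[np.cos(a),np.sin(a),0*a].T)).T
def res(p):
    X=pts(p);return np.r_[(proj(S,X[si])-s).ravel(),(proj(T,X)-t).ravel()]
r=least_squares(res,[.62,.2,.12,-.03,.05]);print(r.x,res(r.x).round(1))
R=fr(r.x[3]);g=r.x[:3]+.037*R[:,2];print("grip",g,"axis",R[:,2])
print("in photometer frame rel cell",Ro.from_euler("z",-r.x[3]).apply(r.x[:3]-[.6045,.014,.056]))
# panel check: plane height at x
for th in(90,75,54):
    c=np.array([np.cos(np.radians(th)),np.sin(np.radians(th)),0])
    for n,d in D.items(): print(th,n,proj(d,[g+R@(.013*np.array([0,0,1])+k*.035*c) for k in(-1,1)]).round(1).tolist())
E
python3 m3.py
```

```text
[ 0.5952  0.2091  0.1224 -0.028   0.0505] [-0.3 -0.1 -0.1  0.  -0.2  0.3 -0.3  0.1 -0.2  0.  -0.3  0.  -0.2 -0.1
  0.3 -0.3 -0.2 -0.1 -0.2 -0.   0.1 -0.3  0.1 -0.2  0.2 -0.3  0.1 -0.2
  0.2 -0.2]
grip [0.574  0.2097 0.1527] axis [-0.5734  0.0161  0.8192]
in photometer frame rel cell [-0.0147  0.1947  0.0664]
90 side [[314.3, 144.4], [305.3, 131.3]]
90 top [[260.7, 177.8], [240.2, 176.9]]
75 side [[312.1, 146.0], [307.4, 129.7]]
75 top [[260.3, 180.2], [240.5, 174.5]]
54 side [[308.9, 147.3], [310.6, 128.3]]
54 top [[258.8, 183.2], [242.0, 171.5]]
```

Measured: blue filter at (0.4175, −0.218) with bar yaw 15.6°. The cell is at (0.6045, 0.014) and the photometer yaw is −0.028. The selector grip is at (0.574, 0.2097, 0.1527) and the selector stands at one click. The heights agree with the text. I move to above the filter.

```bash
cat > go.py <<'E'
# usage: go.py x y z yawx_deg tilt_deg : offsets from present pose to target, in present tool axes
import sys,numpy as np
from bench import bot
from scipy.spatial.transform import Rotation as Ro
np.set_printoptions(precision=4,suppress=True)
def tool(yaw,tilt=0,phot=-1.6):
    "tool pointing down with its x axis at world yaw (deg), then leaned by tilt about photometer y: fingers point away, body to robot"
    return Ro.from_rotvec(np.radians(-tilt)*np.array([-np.sin(np.radians(phot)),np.cos(np.radians(phot)),0]))*Ro.from_matrix(np.array([[np.cos(np.radians(yaw)),np.sin(np.radians(yaw)),0],[np.sin(np.radians(yaw)),-np.cos(np.radians(yaw)),0],[0,0,-1]]).T.T)
def show(pos,R):
    s=bot.observe();Q=Ro.from_quat(s["ee_rot"]);d=np.array(pos)-s["eef_pos"]
    print("t",round(s["t"],2),"pos",s["eef_pos"],"q",s["qpos"],"w",s["width"],"F",s["ft_force"])
    print("world d",d,"tool d",Q.inv().apply(d),"rotvec",(Q.inv()*R).as_rotvec(),"d in target axes",R.inv().apply(d))
if __name__=="__main__":
    a=[float(v) for v in sys.argv[1:]];show(a[:3],tool(*a[3:]))
E
python3 -m crank '{"delta_pos":[[-0.05,-0.018,0],[-0.05,-0.018,0],[-0.05,-0.018,0],[-0.05,-0.018,0],[-0.05,-0.018,0],[-0.05,-0.018,0],[-0.0166,-0.0486,0],[-0.0166,-0.0486,0],[-0.0166,-0.0486,0],[-0.0166,-0.0486,0],[-0.0166,-0.0486,0],[-0.0166,-0.0486,0],[-0.0166,-0.0486,0],[-0.0166,-0.0486,0],[-0.0166,-0.0486,0],[-0.0166,-0.0486,0]],"rot":[[0,0,0],[0,0,0],[0,0,0],[0,0,0],[0,0,0],[0,0,0],[0,0,0],[0,0,0],[0,0,0],[0,0,0],[0,0,0],[0,0,0],[0,0,0],[0,0,0],[0,0,0],[0,0,0]],"hand":[0.05,0.05,0.05,0.05,0.05,0.05,0.05,0.05,0.05,0.05,0.05,0.05,0.05,0.05,0.05,0.05]}' 60
python3 go.py .4172 -.2180 .13 15.6
```

```text
t: 2.4
eef_pos: [0.4183, -0.2179, 0.2565]
ee_rot: [0.164, 0.986, 0.0, 0.0]
ft_force: [0.4, -0.5, 0.7]
width: 0.0501
t 2.4 pos [ 0.4183 -0.2179  0.2565] q [-0.6431  0.244   1.6631  0.0003  1.234  -1.884 ] w 0.05011278153702725 F [ 0.3713 -0.4741  0.6901]
world d [-0.0011 -0.0001 -0.1265] tool d [ 0.0011 -0.0004  0.1265] rotvec [0.0008 0.0001 2.5393] d in target axes [-0.0011 -0.0002  0.1265]
```

```bash
python3 -m crank '{"delta_pos":[[0,0,0],[0,0,0],[0,0,0],[0,0,0],[0,0,0],[0,0,0],[0,0,0],[0,0,0],[0,0,0],[0,0,0],[0,0,0],[0,0,0],[0,0,0],[0,0,0],[-0.001,0,0.028],[0,0,0.028],[0,0,0.028],[0,0,0.028],[0,0,0.028],[0,0,0.02]],"rot":[[0,0,0.1814],[0,0,0.1814],[0,0,0.1814],[0,0,0.1814],[0,0,0.1814],[0,0,0.1814],[0,0,0.1814],[0,0,0.1814],[0,0,0.1814],[0,0,0.1814],[0,0,0.1814],[0,0,0.1814],[0,0,0.1814],[0,0,0.1814],[0,0,0],[0,0,0],[0,0,0],[0,0,0],[0,0,0],[0,0,0]],"hand":[0.05,0.05,0.05,0.05,0.05,0.05,0.05,0.05,0.05,0.05,0.05,0.05,0.05,0.05,0.05,0.05,0.05,0.05,0.05,0.05]}'
python3 go.py .4172 -.2180 .042 15.6
```

```text
t: 4.9
eef_pos: [0.4173, -0.2163, 0.0952]
ee_rot: [0.991, 0.136, -0.0, -0.0]
ft_force: [1.2, 0.0, 0.1]
width: 0.0498
t 4.9 pos [ 0.4173 -0.2163  0.0952] q [-0.6414  0.4507  1.8787  0.0001  0.8131  0.6571] w 0.04975144075388218 F [1.173  0.0496 0.084 ]
world d [-0.0001 -0.0017 -0.0532] tool d [-0.0006  0.0017  0.0532] rotvec [-0.0007  0.0004 -0.0001] d in target axes [-0.0006  0.0016  0.0532]
```

```bash
python3 -m crank '{"delta_pos":[[-0.0005,0.0015,0.018],[0,0,0.018],[0,0,0.017],[0,0,0],[0,0,0],[0,0,0],[0,0,0],[0,0,0],[0,0,0]],"rot":[[0,0,0],[0,0,0],[0,0,0],[0,0,0],[0,0,0],[0,0,0],[0,0,0],[0,0,0],[0,0,0]],"hand":[0.05,0.05,0.05,0.05,0.008,0.008,0.008,0.008,0.008]}' 60
python3 go.py .4172 -.2180 .24 15.6
```

```text
t: 6.02
eef_pos: [0.418, -0.2184, 0.0442]
ee_rot: [0.991, 0.136, 0.001, 0.001]
ft_force: [-0.2, 0.3, 6.9]
width: 0.0131
t 6.03 pos [ 0.418  -0.2184  0.0442] q [-0.6442  0.5424  1.916   0.0002  0.6812  0.6542] w 0.013069882013354517 F [-0.2152  0.2905  6.8826]
world d [-0.0008  0.0004  0.1958] tool d [-0.0005 -0.0003 -0.1958] rotvec [ 0.0015 -0.0013 -0.    ] d in target axes [-0.0007 -0.0006 -0.1958]
```

```bash
python3 -m crank '{"delta_pos":[[0,0,-0.01],[0,0,-0.02],[0,0,-0.04],[0,0,-0.04],[0,0,-0.04],[0,0,-0.02],[0,0,0],[0,0,0],[0,0,0],[0,0,0],[0,0,0],[0,0,0],[0,0,0],[0,0,0],[0,0,0]],"rot":[[0,0,0],[0,0,0],[0,0,0],[0,0,0],[0,0,0],[0,0,0],[0,0,-0.1588],[0,0,-0.1588],[0,0,-0.1588],[0,0,-0.1588],[0,0,-0.1588],[0,0,-0.1588],[0,0,-0.1588],[0,0,-0.1588],[0,0,0]],"hand":[0.008,0.008,0.008,0.008,0.008,0.008,0.008,0.008,0.008,0.008,0.008,0.008,0.008,0.008,0.008]}'
python3 go.py .6145 .014 .20 88.4
```

```text
t: 7.9
eef_pos: [0.4172, -0.2178, 0.2136]
ee_rot: [0.717, 0.697, 0.0, -0.0]
ft_force: [-0.6, 0.0, -0.4]
width: 0.0131
t 7.9 pos [ 0.4172 -0.2178  0.2136] q [-0.6442  0.2856  1.7338  0.0001  1.1224 -0.6147] w 0.013113147108585115 F [-0.5839  0.0207 -0.4466]
world d [ 0.1973  0.2318 -0.0136] tool d [0.2375 0.1903 0.0136] rotvec [-0.0002 -0.0002 -0.0016] d in target axes [0.2372 0.1907 0.0136]
```

```bash
python3 -m crank '{"delta_pos":[[0.0395,0.0317,0],[0.0395,0.0317,0],[0.0395,0.0317,0],[0.0395,0.0317,0],[0.0395,0.0317,0],[0.0395,0.0317,0],[0,0,0],[0,0,0],[0,0,0],[0,0,0]],"rot":[[0,0,0],[0,0,0],[0,0,0],[0,0,0],[0,0,0],[0,0,0],[-0.1164,0,0],[-0.1164,0,0],[-0.1164,0,0],[0,0,0]],"hand":[0.008,0.008,0.008,0.008,0.008,0.008,0.008,0.008,0.008,0.008]}'
python3 go.py .6145 .014 .20 88.4 20
python3 - <<'E'
from h import *
D=grab("3");S,T=D["side"],D["top"]
s=bot.observe();
from scipy.spatial.transform import Rotation as Ro
Q=Ro.from_quat(s["ee_rot"]);c=s["eef_pos"]+Q.apply([0,0,.040]);print("pred underside centre",c)
th=np.linspace(0,2*np.pi,60)
o=[]
for d in(S,T):
    im=d["color"][:,:,::-1].copy();k=5;u,v=proj(d,c)[0].astype(int);u0,v0=u-40,v-50
    z=cv2.resize(im[v0:v0+100,u0:u0+80],None,fx=k,fy=k,interpolation=cv2.INTER_CUBIC)
    for h,col in((0,(0,255,0)),(-.008,(0,255,255))):
        p=proj(d,c+Q.apply(np.c_[.038*np.cos(th),.038*np.sin(th),0*th+h]))
        cv2.polylines(z,[np.round((p+.5-[u0,v0])*k).astype(np.int32)],True,col,1)
    o.append(z);print(u0,v0)
cv2.imwrite("pics/hold.png",np.concatenate(o,1))
E
```

```text
t: 9.15
eef_pos: [0.6124, 0.0138, 0.2129]
ee_rot: [0.707, 0.686, 0.12, 0.123]
ft_force: [0.1, -0.6, -1.4]
width: 0.0129
t 9.15 pos [0.6124 0.0138 0.2129] q [-0.117   0.3815  1.6438  0.0436  0.7721 -0.112 ] w 0.012852627170625958 F [ 0.1014 -0.5736 -1.3895]
world d [ 0.0021  0.0002 -0.0129] tool d [ 0.0002 -0.0024  0.0128] rotvec [-0.0031 -0.0003 -0.0031] d in target axes [ 0.0002 -0.0024  0.0128]
pred underside centre [0.62813286 0.01305553 0.17622749]
316 117
268 109
```

View pics/hold.png

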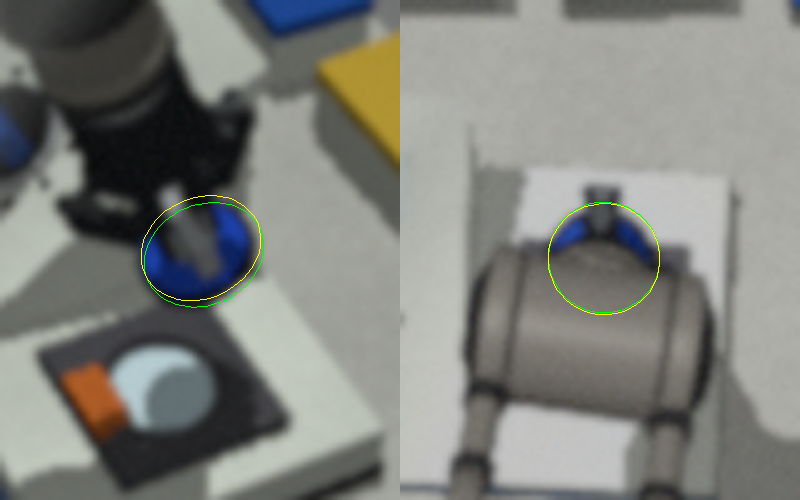

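The held filter matches the predicted outline, tilted about 20° near-edge-down over the cell at side crop (200,250). I lower it with the near edge just inside the claw tip.

```bash
python3 go.py .5995 .0141 .130 88.4 20; python3 go.py .5995 .0141 .112 88.4 20 | tail -1
```

```text
t 9.25 pos [0.6145 0.0134 0.2138] q [-0.1171  0.3834  1.6383  0.0434  0.7737 -0.1129] w 0.012880262035618479 F [ 1.1904 -0.0063 -1.4219]
world d [-0.015   0.0007 -0.0838] tool d [ 0.0002 -0.0427  0.0737] rotvec [-0.0012  0.0001 -0.002 ] d in target axes [ 0.0002 -0.0428  0.0736]
world d [-0.015   0.0007 -0.1018] tool d [ 0.0001 -0.0488  0.0906] rotvec [-0.0012  0.0001 -0.002 ] d in target axes [ 0.0002 -0.0489  0.0906]
```

```bash
python3 -m crank '{"delta_pos":[[0,-0.0107,0.0184],[0,-0.0107,0.0184],[0,-0.0107,0.0184],[0,-0.0107,0.0184],[0,-0.0031,0.0085],[0,-0.0031,0.0085],[0,0,0],[0,0,0]],"rot":[[0,0,0],[0,0,0],[0,0,0],[0,0,0],[0,0,0],[0,0,0],[0,0,0],[0,0,0]],"hand":[0.008,0.008,0.008,0.008,0.008,0.008,0.008,0.008]}'
python3 go.py .5995 .0141 .108 88.4 20
```

```text
t: 10.25
eef_pos: [0.5998, 0.0139, 0.1121]
ee_rot: [0.706, 0.686, 0.122, 0.125]
ft_force: [-0.1, -0.7, -1.9]
width: 0.0129
t 10.25 pos [0.5998 0.0139 0.1121] q [-0.1197  0.4952  1.7956  0.0652  0.5027 -0.143 ] w 0.012944395174049073 F [-0.1345 -0.6768 -1.9021]
world d [-0.0003  0.0002 -0.0041] tool d [ 0.0002 -0.0017  0.0037] rotvec [ 0.0013  0.0001 -0.0004] d in target axes [ 0.0002 -0.0017  0.0037]
```

```bash
python3 -m crank '{"delta_pos":[[0,-0.0005,0.0014],[0,-0.0005,0.0014],[0,0,0]],"rot":[[0,0,0],[0,0,0],[0,0,0]],"hand":[0.008,0.008,0.008]}'
python3 -m crank '{"delta_pos":[[0,-0.00034,0.00094],[0,0,0]],"rot":[[0,0,0],[0,0,0]],"hand":[0.008,0.008]}'
python3 -m crank '{"delta_pos":[[0,-0.00034,0.00094],[0,0,0]],"rot":[[0,0,0],[0,0,0]],"hand":[0.008,0.008]}'
```

```text
t: 10.62
eef_pos: [0.5992, 0.014, 0.1084]
ee_rot: [0.706, 0.686, 0.121, 0.124]
ft_force: [0.4, 0.0, -0.8]
width: 0.0126
t: 10.88
eef_pos: [0.5992, 0.014, 0.1074]
ee_rot: [0.706, 0.686, 0.121, 0.124]
ft_force: [-0.2, 0.2, -2.0]
width: 0.0128
t: 11.12
eef_pos: [0.5994, 0.014, 0.1065]
ee_rot: [0.706, 0.686, 0.121, 0.125]
ft_force: [0.4, -1.1, 0.1]
width: 0.0129
```

```bash
python3 -m crank '{"delta_pos":[[0,0.0002,-0.0006],[0,-0.0019,-0.0007],[0,-0.0019,-0.0007],[0,-0.0019,-0.0007],[0,-0.0019,-0.0007],[0,0,0]],"rot":[[0,0,0],[0,0,0],[0,0,0],[0,0,0],[0,0,0],[0,0,0]],"hand":[0.008,0.008,0.008,0.008,0.008,0.008]}'
python3 -m crank '{"delta_pos":[[0,-0.0009,-0.00034],[0,0,0]],"rot":[[0,0,0],[0,0,0]],"hand":[0.008,0.008]}'
python3 -m crank '{"delta_pos":[[0,-0.0009,-0.00034],[0,0,0]],"rot":[[0,0,0],[0,0,0]],"hand":[0.008,0.008]}'
```

```text
t: 11.88
eef_pos: [0.591, 0.0142, 0.1071]
ee_rot: [0.706, 0.686, 0.121, 0.124]
ft_force: [-0.3, -0.2, -1.6]
width: 0.0128
t: 12.12
eef_pos: [0.5902, 0.0142, 0.1071]
ee_rot: [0.706, 0.686, 0.121, 0.125]
ft_force: [-0.4, -0.6, -1.5]
width: 0.0126
t: 12.38
eef_pos: [0.5898, 0.0142, 0.1074]
ee_rot: [0.706, 0.686, 0.122, 0.125]
ft_force: [2.1, -0.9, -1.9]
width: 0.0131
```

First touch on the near wall, with Fx about 2 N at the expected x. I level in 5° steps about the near edge.

```bash
python3 -m crank '{"delta_pos":[[0,0.00276,0.00367],[0,0.00307,0.00341],[0,0,0]],"rot":[[0.0873,0,0],[0.0873,0,0],[0,0,0]],"hand":[0.008,0.008,0.008]}'
python3 go.py .5975 .0142 .1024 88.4 10
python3 -m crank '{"delta_pos":[[0,0.00306,0.00338],[0,0,0]],"rot":[[0.0873,0,0],[0,0,0]],"hand":[0.008,0.008]}'
python3 go.py .6011 .0142 .0996 88.4 5
```

```text
t: 12.75
eef_pos: [0.598, 0.0139, 0.1021]
ee_rot: [0.714, 0.694, 0.061, 0.063]
ft_force: [0.8, -0.1, 0.7]
width: 0.0132
t 12.75 pos [0.598  0.0139 0.1021] q [-0.1119  0.5576  1.6616  0.0215  0.7471 -0.0984] w 0.013185065245017702 F [ 0.8063 -0.05    0.6604]
world d [-0.0005  0.0003  0.0003] tool d [ 0.0003 -0.0004 -0.0004] rotvec [ 0.0014  0.     -0.0001] d in target axes [ 0.0003 -0.0004 -0.0004]
t: 13.0
eef_pos: [0.6013, 0.0138, 0.0993]
ee_rot: [0.716, 0.696, 0.031, 0.032]
ft_force: [1.6, -0.6, 1.8]
width: 0.0128
t 13.0 pos [0.6013 0.0138 0.0993] q [-0.1079  0.5982  1.5792  0.0094  0.8745 -0.0855] w 0.012755625881427906 F [ 1.5864 -0.6465  1.7872]
world d [-0.0002  0.0004  0.0003] tool d [ 0.0004 -0.0002 -0.0004] rotvec [ 0.0028 -0.     -0.0002] d in target axes [ 0.0004 -0.0002 -0.0004]
```

```bash
python3 -m crank '{"delta_pos":[[0.0002,0.0015,0.0016],[0.0002,0.0016,0.0017],[0,0,0]],"rot":[[0.0443,0,0],[0.0443,0,0],[0,0,0]],"hand":[0.008,0.008,0.008]}'
python3 go.py .6045 .0142 .096 88.4 0
```

```text
t: 13.38
eef_pos: [0.6037, 0.0141, 0.0963]
ee_rot: [0.717, 0.697, 0.0, 0.0]
ft_force: [1.2, -1.7, 1.3]
width: 0.0128
t 13.38 pos [0.6037 0.0141 0.0963] q [-0.1035  0.6433  1.4947 -0.0001  1.0029 -0.0755] w 0.012805714869396662 F [ 1.1802 -1.6608  1.3363]
world d [ 0.0008  0.0001 -0.0003] tool d [0.0002 0.0008 0.0003] rotvec [ 0.0007  0.0001 -0.0001] d in target axes [0.0002 0.0008 0.0003]
```

```bash
python3 -m crank '{"delta_pos":[[0,0.0005,0.0003],[0,0,0],[0,0,0],[0,0,0],[0,0,-0.01],[0,0,-0.03],[0,0,-0.06],[0,0,-0.05],[0,-0.05,0],[0,-0.05,0],[0,-0.05,0],[0,0,0]],"rot":[[0,0,0],[0,0,0],[0,0,0],[0,0,0],[0,0,0],[0,0,0],[0,0,0],[0,0,0],[0,0,0],[0,0,0],[0,0,0],[0,0,0]],"hand":[0.008,0.026,0.026,0.026,0.028,0.04,0.04,0.04,0.04,0.04,0.04,0.04]}'
cat > m4.py <<'E'
from h import *
import sys
D=grab(sys.argv[1]);S,T=D["side"],D["top"]
np.set_printoptions(precision=4,suppress=True)
blue=lambda h:(abs(h[...,0]-113)<14)&(h[...,1]>130)&(h[...,2]>40)
rs,rt=(325,175,45,40),(292,158,34,34)
E=[]
for d,r in((S,rs),(T,rt)):
    e=cv2.fitEllipse(cv2.convexHull(blob(d,r,blue)));E.append(e[0]);print(e,atz(d,e[0],.064))
print("tri",tri(D,*E))
th=np.linspace(0,6.29,60);o=[]
for d in(S,T):
    u,v=proj(d,[.6045,.014,.064])[0].astype(int);u0,v0=u-25,v-25;k=8
    z=cv2.resize(d["color"][v0:v0+50,u0:u0+50,::-1],None,fx=k,fy=k,interpolation=cv2.INTER_CUBIC)
    p=proj(d,np.c_[.6045+.038*np.cos(th),.014+.038*np.sin(th),.064+0*th]);cv2.polylines(z,[np.round((p+.5-[u0,v0])*k).astype(np.int32)],True,(0,255,0),1);o.append(z)
cv2.imwrite(f"pics/in{sys.argv[1]}.png",np.concatenate(o,1))
E
python3 m4.py 4
```

```text
t: 14.88
eef_pos: [0.4516, 0.0189, 0.2469]
ee_rot: [0.717, 0.697, -0.001, -0.001]
ft_force: [0.6, -0.3, 0.0]
width: 0.0396
((348.0059814453125, 192.8827667236328), (17.60557746887207, 21.028972625732422), 101.14385986328125) [0.6047 0.0132 0.064 ]
((307.4990234375, 173.1412353515625), (17.744905471801758, 19.518108367919922), 98.50958251953125) [0.6037 0.0159 0.064 ]
tri [[0.6051 0.0157 0.0607]]
```

View pics/in4.png

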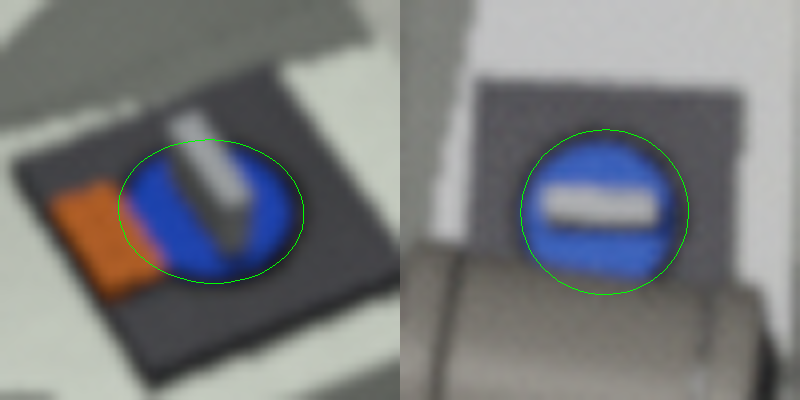

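The filter lies in the cell under the claw at side crop (210,205), and it triangulates to (0.605, 0.016, 0.061). I check its height and seat it with a light touch from closed fingers on the bar.

```bash
python3 -m crank '{"delta_pos":[[0,0.051,0],[0,0.051,0],[0,0.051,0],[0,0,0.04],[0,0,0.04],[0,0,0.03],[0,0,0.006],[0,0,0]],"rot":[[0,0,0],[0,0,0],[0,0,0],[0,0,0],[0,0,0],[0,0,0],[0,0,0],[0,0,0]],"hand":[0,0,0,0,0,0,0,0]}'
for i in 1 2 3; do python3 -m crank '{"delta_pos":[[0,0,0.0015],[0,0,0]],"rot":[[0,0,0],[0,0,0]],"hand":[0,0]}' | grep -E "pos|force"; done
```

```text
t: 15.98
eef_pos: [0.6084, 0.014, 0.1303]
ee_rot: [0.717, 0.697, -0.0, -0.0]
ft_force: [-0.1, -1.4, 0.4]
width: -0.0001
eef_pos: [0.608, 0.0141, 0.1296]
ft_force: [-0.4, -0.4, -1.2]
eef_pos: [0.6074, 0.0141, 0.1271]
ft_force: [-1.0, -0.9, -0.3]
eef_pos: [0.6073, 0.0141, 0.1252]
ft_force: [0.9, 1.5, 0.5]
```

```bash
for i in 1 2 3 4; do python3 -m crank '{"delta_pos":[[0,-0.0003,0.001],[0,0,0]],"rot":[[0,0,0],[0,0,0]],"hand":[0,0]}' | grep -E "pos|force"; done
```

```text
eef_pos: [0.607, 0.0141, 0.1243]
ft_force: [0.4, -0.1, -0.4]
eef_pos: [0.6067, 0.0142, 0.1233]
ft_force: [0.0, -0.6, -0.3]
eef_pos: [0.6068, 0.0142, 0.1231]
ft_force: [-0.5, 0.3, 4.6]
eef_pos: [0.6067, 0.0141, 0.123]
ft_force: [-2.0, 0.0, 10.4]
```

Contact at TCP z = 0.123, so the bar top is at 0.098 and the filter is exactly home. Next, the selector.

```bash
python3 -m crank '{"delta_pos":[[0,0,-0.02],[0,0,-0.05],[0,0,-0.05],[0.039,-0.017,0],[0.039,-0.017,0],[0.039,-0.017,0],[0.039,-0.017,0],[0.039,-0.017,0],[0,0,0],[0,0,0],[0,0,0],[0,0,0],[0,0,0]],"rot":[[0,0,0],[0,0,0],[0,0,0],[0,0,0],[0,0,0],[0,0,0],[0,0,0],[0,0,0],[-0.1527,0,0],[-0.1527,0,0],[-0.1527,0,0],[-0.1527,0,0],[0,0,0]],"hand":[0,0,0,0.045,0.045,0.045,0.045,0.045,0.045,0.045,0.045,0.045,0.045]}'
python3 go.py .5281 .2110 .2182 88.4 35; python3 go.py .5688 .2098 .1601 88.4 35|tail -1
```

```text
t: 19.35
eef_pos: [0.5245, 0.2114, 0.2401]
ee_rot: [0.684, 0.666, 0.207, 0.214]
ft_force: [0.4, 0.5, 0.3]
width: 0.045
t 19.35 pos [0.5245 0.2114 0.2401] q [ 0.3574  0.228   1.8948 -0.4689  0.4949  0.7389] w 0.04500791775682513 F [0.3798 0.4715 0.3154]
world d [ 0.0036 -0.0004 -0.0219] tool d [-0.0002 -0.0095  0.0201] rotvec [-0.0055  0.0008  0.0024] d in target axes [-0.0003 -0.0096  0.02  ]
world d [ 0.0443 -0.0016 -0.08  ] tool d [-0.0002 -0.0091  0.091 ] rotvec [-0.0055  0.0008  0.0024] d in target axes [-0.0003 -0.0096  0.0909]
```

```bash
python3 -m crank '{"delta_pos":[[0,-0.0095,0.01],[0,0,0.02],[0,0,0.015],[0,0,0]],"rot":[[-0.0055,0,0.002],[0,0,0],[0,0,0],[0,0,0]],"hand":[0.045,0.045,0.045,0.045]}'
python3 go.py .5688 .2098 .1601 88.4 35
python3 - <<'E'
from h import *
D=grab("5");o=[]
for d in D.values():
    u,v=proj(d,[.574,.2097,.1527])[0].astype(int);k=8;o.append(cv2.resize(d["color"][v-25:v+25,u-25:u+25,::-1],None,fx=k,fy=k,interpolation=cv2.INTER_CUBIC))
cv2.imwrite("pics/s5.png",np.concatenate(o,1))
E
```

```text
t: 19.85
eef_pos: [0.5458, 0.2104, 0.1984]
ee_rot: [0.685, 0.664, 0.21, 0.217]
ft_force: [0.9, -0.2, 0.1]
width: 0.0448
t 19.85 pos [0.5458 0.2104 0.1984] q [ 0.3403  0.3185  1.9114 -0.58    0.3906  0.8533] w 0.0447775044826574 F [ 0.9075 -0.1917  0.1077]
world d [ 0.023  -0.0006 -0.0383] tool d [ 0.0001 -0.0032  0.0446] rotvec [ 0.0019  0.0018 -0.0029] d in target axes [ 0.     -0.0031  0.0446]
```

View pics/s5.png

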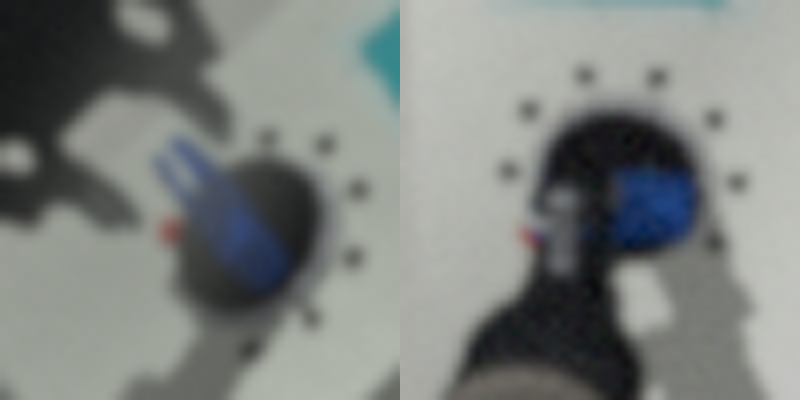

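The fingers straddle the bar in the side crop; the bar's end is at (170,150), between fingers at (225,120) and (130,215). q5 runs near its limit, so I grip slightly shallower, with the TCP 14 mm above the grip point.

```bash
python3 -m crank '{"delta_pos":[[0,-0.003,0.013],[0,0,0.013],[0,0,0.0126],[0,0,0]],"rot":[[0,0,0],[0,0,0],[0,0,0],[0,0,0]],"hand":[0.045,0.045,0.045,0.045]}'
python3 go.py .5660 .2099 .1642 88.4 35
python3 -m crank '{"delta_pos":[[0,0,0],[0,0,0],[0,0,0],[0,0,0]],"rot":[[0,0,0],[0,0,0],[0,0,0],[0,0,0]],"hand":[0.01,0.01,0.01,0.01]}' 40
python3 go.py .5660 .2099 .1642 88.4 35
```

```text
t: 20.45
eef_pos: [0.565, 0.2101, 0.1651]
ee_rot: [0.684, 0.664, 0.21, 0.217]
ft_force: [0.7, -0.5, -0.5]
width: 0.0452
t 20.45 pos [0.565  0.2101 0.1651] q [ 0.325   0.3973  1.9071 -0.6829  0.3223  0.9519] w 0.04523484105864274 F [ 0.7399 -0.4772 -0.5049]
world d [ 0.001  -0.0002 -0.0009] tool d [-0.0002  0.0003  0.0013] rotvec [ 0.0028  0.0009 -0.0022] d in target axes [-0.0002  0.0003  0.0013]
t: 20.95
eef_pos: [0.5655, 0.2105, 0.1672]
ee_rot: [0.684, 0.663, 0.212, 0.217]
ft_force: [3.3, -2.2, 5.5]
width: 0.0168
t 20.95 pos [0.5655 0.2105 0.1672] q [ 0.3252  0.3944  1.9063 -0.6831  0.322   0.952 ] w 0.016810228796095134 F [ 3.3103 -2.2209  5.5037]
world d [ 0.0005 -0.0006 -0.003 ] tool d [-0.0006 -0.0014  0.0027] rotvec [ 0.0065 -0.0005 -0.0026] d in target axes [-0.0006 -0.0013  0.0028]
```

```bash
python3 -m crank '{"delta_pos":[[0,0,0],[0,0,0],[0,0,0],[0,0,0],[0,0,0],[0,0,0]],"rot":[[0,0,-0.15],[0,0,-0.15],[0,0,-0.15],[0,0,-0.15],[0,0,-0.02],[0,0,0]],"hand":[0.01,0.01,0.01,0.01,0.01,0.01]}'
python3 - <<'E'
from bench import bot;s=bot.observe();print(s["qpos"],s["ft_torque"],s["ft_force"])
E
python3 -m crank '{"delta_pos":[[0,0,0],[0,0,0]],"rot":[[0,0,-0.05],[0,0,0]],"hand":[0.01,0.01]}'
python3 - <<'E'
from bench import bot;s=bot.observe();print(s["qpos"],s["ft_torque"],s["ft_force"])
E
```

```text
t: 21.7
eef_pos: [0.5647, 0.2101, 0.1666]
ee_rot: [0.449, 0.841, 0.135, 0.271]
ft_force: [-1.0, -2.6, 6.0]
width: 0.0173
[ 0.32534598  0.39435561  1.90751834 -0.68293128  0.32299828  0.33171248] [-0.46134831  0.05704178 -0.33913362] [-1.02437521 -2.56472682  6.0329257 ]
t: 21.95
eef_pos: [0.5647, 0.2103, 0.1667]
ee_rot: [0.429, 0.851, 0.129, 0.274]
ft_force: [-1.6, -1.8, 6.4]
width: 0.0173
[ 0.32528713  0.39425901  1.90747866 -0.68087515  0.32268989  0.28346008] [ 0.47861639  0.02321192 -1.16939887] [-1.55297082 -1.76164856  6.36527198]
```

The torque of −1.2 N m says it is at the end stop; the travel was one click, as seen. Now three clicks clockwise. Then I let go, half-turn the wrist to stay within the range of q6, and do two more.

```bash
python3 -m crank '{"delta_pos":[[0,0,0],[0,0,0],[0,0,0],[0,0,0],[0,0,0],[0,0,0],[0,0,0],[0,0,0],[0,0,0],[0,0,0],[0,0,0],[0,0,0]],"rot":[[0,0,0.175],[0,0,0.175],[0,0,0.175],[0,0,0.175],[0,0,0.175],[0,0,0.175],[0,0,0.175],[0,0,0.175],[0,0,0.175],[0,0,0.175],[0,0,0.175],[0,0,0]],"hand":[0.01,0.01,0.01,0.01,0.01,0.01,0.01,0.01,0.01,0.01,0.01,0.01]}'
python3 - <<'E'
from bench import bot;s=bot.observe();print(s["qpos"],s["ft_torque"],s["ft_force"])
E
```

```text
t: 23.45
eef_pos: [0.567, 0.2094, 0.1683]
ee_rot: [0.943, 0.134, 0.3, 0.052]
ft_force: [10.0, -8.8, 6.6]
width: 0.0171
[ 0.32310867  0.39400093  1.90412721 -0.68463569  0.32279803  2.20886042] [-1.25937249 -1.49337407 -0.87172397] [10.03006649 -8.79902746  6.56756329]
```

```bash
python3 -m crank '{"delta_pos":[[0,0,0],[0,0,0],[0,0,0],[0,0,-0.015],[0,0,-0.02],[0,0,-0.015],[0,0,0]],"rot":[[0,0,0],[0,0,0],[0,0,0],[0,0,0],[0,0,0],[0,0,0],[0,0,0]],"hand":[0.045,0.045,0.045,0.045,0.045,0.045,0.045]}'
python3 -m crank '{"delta_pos":[[0,0,0],[0,0,0],[0,0,0],[0,0,0],[0,0,0],[0,0,0],[0,0,0],[0,0,0],[0,0,0],[0,0,0],[0,0,0],[0,0,0],[0,0,0],[0,0,0],[0,0,0],[0,0,0],[0,0,0],[0,0,0],[0,0,0]],"rot":[[0,0,-0.1745],[0,0,-0.1745],[0,0,-0.1745],[0,0,-0.1745],[0,0,-0.1745],[0,0,-0.1745],[0,0,-0.1745],[0,0,-0.1745],[0,0,-0.1745],[0,0,-0.1745],[0,0,-0.1745],[0,0,-0.1745],[0,0,-0.1745],[0,0,-0.1745],[0,0,-0.1745],[0,0,-0.1745],[0,0,-0.1745],[0,0,-0.1745],[0,0,0]],"hand":[0.045,0.045,0.045,0.045,0.045,0.045,0.045,0.045,0.045,0.045,0.045,0.045,0.045,0.045,0.045,0.045,0.045,0.045,0.045]}'
python3 - <<'E'
from go import *
# knob turned 3 clicks from stop: pointer 126-108=18 deg from up-slope; tool frame about knob axis
T0=tool(88.4,35)  # bar at 90deg
R=T0*Ro.from_rotvec([0,0,np.radians(72-180)])
n=np.array([-.5734,.0161,.8192]);g=np.array([.574,.2097,.1527])
show(g+.014*n,R)
from h import *
D=grab("6");o=[]
for d in D.values():
    u,v=proj(d,g)[0].astype(int);k=8;o.append(cv2.resize(d["color"][v-25:v+25,u-25:u+25,::-1],None,fx=k,fy=k,interpolation=cv2.INTER_CUBIC))
cv2.imwrite("pics/s6.png",np.concatenate(o,1))
E
```

```text
t: 24.32
eef_pos: [0.5358, 0.2117, 0.2085]
ee_rot: [0.943, 0.136, 0.299, 0.051]
ft_force: [-0.4, -0.1, 0.5]
width: 0.045
t: 26.7
eef_pos: [0.5359, 0.2111, 0.2064]
ee_rot: [-0.135, 0.944, -0.051, 0.298]
ft_force: [0.2, 0.4, -0.1]
width: 0.0449
t 26.7 pos [0.5359 0.2111 0.2064] q [ 0.3491  0.2924  1.9236 -0.5713  0.404  -1.0354] w 0.04485233954706178 F [ 0.1545  0.418  -0.0639]
world d [ 0.03   -0.0012 -0.0423] tool d [-0.0001 -0.0004  0.0519] rotvec [-0.0014  0.0032 -0.0027] d in target axes [-0.0002 -0.0005  0.0519]
```

View pics/s6.png

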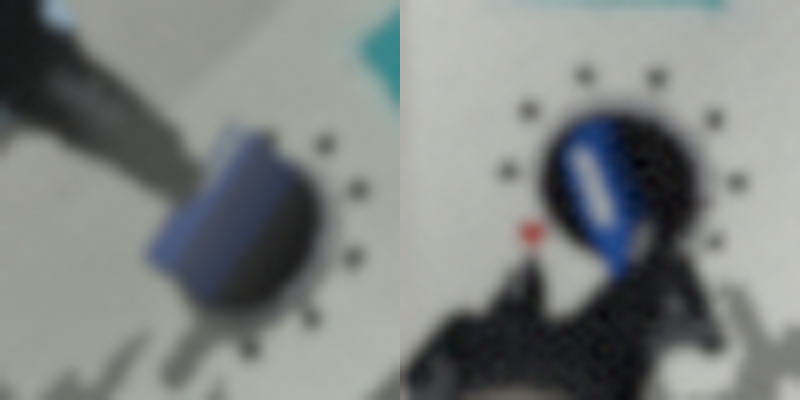

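The pointer end is at about (583,130) in the top crop, aimed at dot 3 (583,75), so three clicks from red. I regrip and turn two more.

```bash
python3 -m crank '{"delta_pos":[[0,-0.0004,0.02],[0,0,0.02],[0,0,0.0115],[0,0,0],[0,0,0],[0,0,0],[0,0,0],[0,0,0]],"rot":[[0,0,0],[0,0,0],[0,0,0],[0,0,0],[0,0,0],[0,0,0],[0,0,0],[0,0,0]],"hand":[0.045,0.045,0.045,0.045,0.01,0.01,0.01,0.01]}' 40
python3 -c "
from bench import bot;s=bot.observe();print(s['qpos'],s['ft_torque'])"
python3 -m crank '{"delta_pos":[[0,0,0],[0,0,0],[0,0,0],[0,0,0],[0,0,0],[0,0,0],[0,0,0],[0,0,0],[0,0,0]],"rot":[[0,0,0.158],[0,0,0.158],[0,0,0.158],[0,0,0.158],[0,0,0.158],[0,0,0.158],[0,0,0.158],[0,0,0.158],[0,0,0]],"hand":[0.01,0.01,0.01,0.01,0.01,0.01,0.01,0.01,0.01]}'
python3 -c "
from bench import bot;s=bot.observe();print(s['qpos'],s['ft_torque'])"
```

```text
t: 27.8
eef_pos: [0.5659, 0.2087, 0.166]
ee_rot: [-0.134, 0.943, -0.052, 0.299]
ft_force: [-0.2, -7.4, 2.9]
width: 0.0176
[ 0.32258852  0.39618067  1.90686199 -0.68616739  0.32200177 -0.93202446] [-0.78835974  0.06911214 -0.54079222]
t: 28.92
eef_pos: [0.5661, 0.2091, 0.1662]
ee_rot: [0.449, 0.84, 0.135, 0.272]
ft_force: [0.6, -5.4, 3.1]
width: 0.017
[ 0.32292947  0.39628338  1.90639084 -0.68613046  0.32131092  0.33369817] [-0.79559392 -0.16920486 -0.53215975]
```

Turned 1.266 rad, which is two clicks. I release, retreat well clear and check.

```bash
python3 -m crank '{"delta_pos":[[0,0,0],[0,0,0],[0,0,0],[0,0,-0.015],[0,0,-0.025],[0,0,-0.04],[0,0,-0.04],[0,0,-0.04],[0,0,-0.04],[0,0,0],[0,0,0]],"rot":[[0,0,0],[0,0,0],[0,0,0],[0,0,0],[0,0,0],[0,0,0],[0,0,0],[0,0,0],[0,0,0],[0,0,0],[0,0,0]],"hand":[0.045,0.045,0.045,0.045,0.045,0.045,0.045,0.045,0.045,0.045,0.045]}'
python3 m4.py 7
python3 - <<'E'
from h import *
D={n:{**bot.get_image(n)} for n in("side","top")};o=[]
for d in D.values():
    u,v=proj(d,[.574,.2097,.1527])[0].astype(int);k=8;o.append(cv2.resize(d["color"][v-25:v+25,u-25:u+25,::-1],None,fx=k,fy=k,interpolation=cv2.INTER_CUBIC))
a=np.concatenate(o,1);b=cv2.imread("pics/in7.png");cv2.imwrite("pics/end.png",cv2.resize(np.concatenate([a,b]),None,fx=.75,fy=.75))
E
```

```text
t: 30.3
eef_pos: [0.4503, 0.2132, 0.3276]
ee_rot: [0.448, 0.841, 0.135, 0.271]
ft_force: [0.8, 0.3, 0.4]
width: 0.0452
((347.9481201171875, 192.90847778320312), (17.650270462036133, 21.171939849853516), 100.15904998779297) [0.6045 0.0132 0.064 ]
((307.4473571777344, 173.30575561523438), (18.160324096679688, 19.43731689453125), 93.31853485107422) [0.6031 0.0161 0.064 ]
tri [[0.6047 0.0158 0.0606]]
```

View pics/end.png

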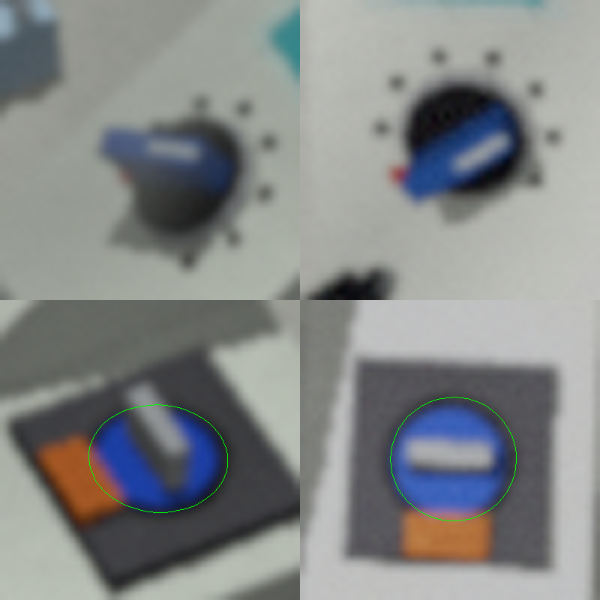

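View pics/side7.png

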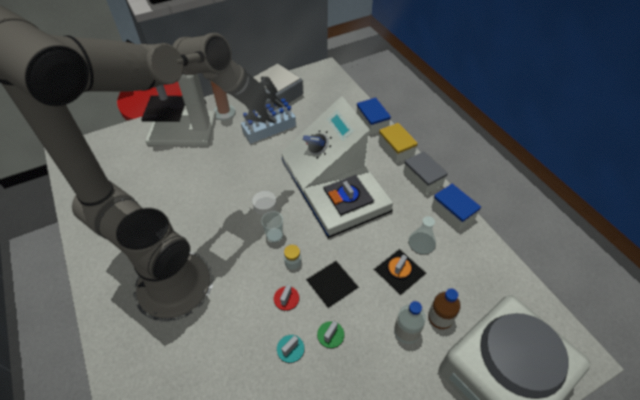

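The end picture shows the pointer up-right at the fifth dot (536,88). The bar slope is about 38° against about 35° expected. The filter is home under the claw, the bystanders are where they stood, and the arm is clear.

```bash
python3 -c "
from bench import bot;print(bot.finish_job())"
```

```text
the job is handed in; nothing more can be done
None
```

The blue filter is loaded in the photometer's cell and the selector rests on the fifth click. I handed the job in at about 30.5 s of the 66 s allowed; no verdict is reported back.

**Filter:** I put it in tilted 20° under the claw, up to a light touch on the near wall (about 2 N). I then levelled it, let go and pressed lightly on its bar.
- The press met the bar at the fully-home height (0.098 m).
- The final pictures put its centre at (0.605, 0.016), within about 2 mm of the measured cell centre.
- They put its glass at 0.061 m, where about 0.064 m was expected. That is about what the 2 mm camera calibration allows, and the touch check agreed with fully home.

**Selector:** It started one click from the stop. I turned it back until the torque rose to 1.2 N m at the stop. I then turned it clockwise three clicks, and two more after a regrip to stay inside the last joint's range. The last view shows the pointer at the fifth dot; the bar slope was about 38° against about 35° expected.

**Bystanders:** In the last picture the amber filter, bottles, flask and rack look unmoved, judged by eye, and the arm is clear of everything. Turning the knob put up to about 13 N sideways on the wrist from slight misalignment, well under the limit.

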